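# Rotate the battery cartridges: oldest to the drum machine, fresh one behind

### The arm

A 6-joint arm with a two-finger parallel gripper is mounted at the origin on the work surface. World frame = base frame: x ahead of the robot, y to its left, z up, the work surface at z = 0. Lengths are in m, angles in rad, forces in N, time in s.
With the tool pointing down it reaches from about 0.425 to 0.95 m from the base axis. Payload 3.5 kg.
Tool frame: the origin (TCP) lies at the very end of the fingers, on their centre line; the grasp point (between the pads) lies 19 mm behind it; z points along the fingers, y is the direction in which the jaws open and shut (so a half turn about z gives the same grasp; the last joint's range is limited). The gripper opens to 85 mm and grips with 20 to 120 N. Pads are 22 mm wide; open, the fingers measure 114 mm over their backs; the gripper's body (76 mm by 85 mm) begins 54 mm behind the grasp point. The pads swing forward as they close: fully open they stand 13 mm farther back than shut.
Start: joints at [1.192, 0.286, 1.577, -0, 1.279, -0.15], TCP at [0.153, 0.657, 0.231] pointing down, gripper open.
Joint ranges: [-2.77, 2.77], [-0.9, 2.22], [0.21, 2.48], [-1.53, 4.67], [0.24, 2.81], [-2.84, 2.84]. Speed limits (rad/s): [2.79, 2.79, 3.14, 3.14, 3.14, 3.14].

### API

Orientations are given as a unit quaternion [x, y, z, w].
In Python, from plant import ctrl, imaging gives the robot as it stands.
- The arm moves only by the shell command python3 -m creep 'ROWS' [OPENING] [FORCE]. ROWS is JSON, one flat list of numbers, 4 for each row, row after row: the shift along the tool's x, y, z in units of 25 mm (1.0 is 25 mm), then the turn about the tool's z in units of 5 degrees (1.0 is 5 degrees). A call has 1 to 20 rows; each row is the pose to reach, as a shift and turn from the pose commanded when the call began, along the tool's axes at that moment; what a row does not reach only later rows make up. A row lasts 1/12 s, in which the tool goes at most 41.7 mm and 7.16 degrees, less where a joint would pass 70% of its speed; a pose out of reach is approached as far as the arm can. A call with a gripper value outside its range is refused whole. OPENING is the closure in counts, from 0 (fully open) to 255 (shut), set as the call begins (- or left out, the last holds). The fingers move at their own pace and stop on an object; FORCE is the grip in N (left out, the last holds). Time passes only in rows, so rows that repeat a pose let the fingers close. It gives the time, the measured TCP pose, the force and the opening at its end, in the units of the state.
- ctrl.get_state(): the state, without advancing time (a new reading comes with each control period).
- imaging.read_camera(name): name is "side" or "top" or "wrist"; returns the picture (384x512x3 uint8, red, green, blue); there is no depth.
- imaging.camera_info(name): a dict with "intrinsics" (3x3 intrinsics, pixels), "origin" and "attitude" of the camera in the world. Camera axes: x right, y down, z forward; pixel columns grow to the right and rows downward; lengths in m; the calibration is good to about 2 mm. A picture is of the moment at which its call begins: read the wrist's pose just before it. camera_info takes no time and is no camera call; for the wrist camera it gives the pose at the moment of the call.
- ctrl.sign_off(): hands the job in, once; it reports no verdict.
Trained networks look in the newest picture that a camera, given by its name, has taken for a name from the list of things; names that differ only in an ending like _2 or _b are one class to them, and where a whole thing is asked for, a point or a joint stands for the part that bears it (a point fixed in the world has none). Each returns a list of dicts, best first, with "p" (0 to 1); they miss things now and then, are a little off and sometimes report something else, mostly with a low value. They report only what shows in the picture. A call takes as long as a camera call. They do not tell look-alikes from the thing itself.
- imaging.silhouettes(camera, name): "mask" (384x512 bool, what is visible of it) and "uv" ([column, row] in pixels, amid what is visible of it).
The state is a dict: "time": time; "qpos": joint angles; "dq": joint speeds; "joint_efforts": joint torques, N m; "eef_pos": TCP position; "tcp_rot": TCP orientation; "contact_force": force on the tool from outside, world axes, zero at the start; "wrist_torque": the same for the moment, N m; "opening": opening from 0.0 (shut) to 1.0 (fully open).
Only numpy, scipy, OpenCV 4.12 (cv2) and the standard library are available. Lean on these libraries where they do the work, as an engineer would, in place of code of your own. Each camera call takes 0.05 s, during which the arm holds its last target.

### The job

First take the oldest battery cartridge, the one at the low front end of the sloped lane, and lay it in the cradle of the drum machine's open battery bay, letting the others roll forward. Then take the freshly charged cartridge out of the charger and load it into the lane from its rear end, so that it rolls down and lies behind the other two. Set the cartridges down rather than dropping them, leave the other two in the lane, and do not disturb anything else on the table.

Things in the scene. Friction and masses are not known exactly. Their poses are not given: they have to be found in the camera images.
- cell_front: The oldest cartridge: at the start the first one in the sloped lane, resting against the front stop. All four alike: plain grey cylinder 36 mm in diameter, 52 mm long, flat ends, steel bands near both ends, about 0.11 kg, lying on its side. Origin at its middle, y axis along the cylinder (its x and z axes turn as it rolls). 
- cell_middle: Second cartridge in the lane at the start, touching the first. All four alike: plain grey cylinder 36 mm in diameter, 52 mm long, flat ends, steel bands near both ends, about 0.11 kg, lying on its side. Origin at its middle, y axis along the cylinder (its x and z axes turn as it rolls). 
- cell_rear: Third and last cartridge in the lane at the start. All four alike: plain grey cylinder 36 mm in diameter, 52 mm long, flat ends, steel bands near both ends, about 0.11 kg, lying on its side. Origin at its middle, y axis along the cylinder (its x and z axes turn as it rolls). 
- cell_charged: The freshly charged cartridge, lying in the charger's V cradle at the start, cylinder along the charger's y. All four alike: plain grey cylinder 36 mm in diameter, 52 mm long, flat ends, steel bands near both ends, about 0.11 kg, lying on its side. Origin at its middle, y axis along the cylinder (its x and z axes turn as it rolls). 
- lane_bed: Aluminium bed of the fixed sloped lane, 193 mm long, falling by 0.12 rad to its front stop, which is on the robot's side. Origin on the bed surface (45 mm above the table) at the middle of the front stop's inner face; x up the slope to the rear, y across to the left, z square to the bed. Stops: front 12 mm high at x = 0, rear 28 mm high at x = 192 mm. Rows rest at x = 18, 54, 90 mm, z = 18 mm.
- lane: The fixed lane's stand (origin on the table under the lane's middle, x level to the rear, y left). Bed walls 22 mm high, 57 mm apart, only from bed x = 44 to 116 mm, then guides flaring to 70 mm up to x = 130 mm. Elsewhere the bed is 40 mm wide with free sides: cartridge ends overhang it by 6 mm. Cartridges lie across it and roll down by themselves when let go or when the front one is lifted out.
- lane_load (a point): Rear loading place of the lane, bed x = 155 mm: where the middle of a cartridge lies when it is laid across the bed there, 18 mm off the bed. Axes as lane_bed. Let go here, it rolls down between the flared guides to the row.
- drum_machine: Fixed drum machine: grey box 200 x 220 x 48 mm, pads, knobs (to 64 mm) and a small blank display on its far part. Origin under its middle. The battery bay is an open recess in its top on the robot's side, 130 mm along y and 70 mm along x. It and the charger may stand on either side of the lane.
- bay_seat (a point): Where the middle of a cartridge lies when seated in the drum machine's bay, 50 mm above the table, 55 mm ahead (-x) of the machine's middle. y (level) = the seated cartridge's direction, z up. Bay floor 28 mm, rim 2 mm below this point. A 36 mm long V cradle along y in the middle of the bay holds the cartridge, with free room for fingers at both its ends. Empty at the start.
- charger_seat (a point): Where the middle of the cartridge lies in the fixed charger (black box 130 x 130 x 30 mm, 36 mm long V cradle along y on top), 58 mm above the table, within 5 mm along y; axes as bay_seat. The box top is 28 mm below this point; a vent ridge 12 mm high runs along y, 30 to 60 mm beyond it (+x). The cartridge ends overhang the cradle and are free.
- pedal: Bystander: aluminium effect pedal 110 x 65 x 40 mm (knobs to 54 mm), origin under its middle.
- thin_cell: Bystander: a thinner cell of another size, 26 mm in diameter, standing upright 50 mm tall; origin under its middle.
- knob_cup: Bystander: steel cup, 72 mm in diameter, 70 mm tall; origin under its middle.
- screwdriver: Bystander: screwdriver 150 mm long, lying.
- jack_box: Bystander: small cardboard box 50 x 70 x 22 mm, origin under its middle.
There are look-alikes about, which are no part of the job. What is shaped like the cell_front but blue or brown is not meant.

How it is judged:
By the outcome, as a careful person would: the job done as asked, in the order asked, and still so for the second after the job is handed in, with the robot touching nothing.
It also fails if it takes over 58 s, if anything falls off the work surface, if the arm or the gripper's body presses on something with over 40 N, if the wrist force passes 120 N, or if a joint passes its speed limit or range.

## Working session

There is one attempt and no reset: what is moved stays moved. The work goes in short steps, Python scripts to look and compute and a shell command to move; the robot and the scene stay as the last step left them, time stands still between calls to the robot, and variables do not carry over. Pictures are saved under pics/ and viewed, and the job is handed in when it is done.

```bash
ls; mkdir -p pics; python3 - <<'E'
from plant import ctrl, imaging
import cv2
print(ctrl.get_state())
for n in ("side","top","wrist"):
    im=imaging.read_camera(n); cv2.imwrite(f"pics/{n}0.png",im[:,:,::-1])
    i=imaging.camera_info(n); print(n,i)
E
```

```text
pics
{'time': 0.0, 'qpos': array([ 1.19198348e+00,  2.87173483e-01,  1.57815949e+00, -2.70416748e-05,
        1.27861047e+00, -1.50029702e-01]), 'dq': array([ 0.00079226,  0.00185446,  0.00082265, -0.00118005, -0.00077043,
        0.00114331]), 'joint_efforts': array([ 2.97727738e-04, -4.05980122e+01, -2.92626089e+01, -4.72211480e-05,
        5.77806146e-03,  9.13120140e-07]), 'eef_pos': array([0.1528378 , 0.65679866, 0.22995145]), 'tcp_rot': array([ 1.14138297e-01,  9.93464175e-01, -1.13792471e-03, -2.94696737e-04]), 'contact_force': array([ 0.09678801, -0.51327842,  0.09338402]), 'wrist_torque': array([-0.0090701 , -0.01607416,  0.01853307]), 'opening': 0.9983058055077255}
side {'intrinsics': array([[439.87587931,   0.        , 247.24059574],
       [  0.        , 439.87587931, 195.72996543],
       [  0.        ,   0.        ,   1.        ]]), 'origin': array([0.27882005, 0.63582287, 0.75928403]), 'attitude': array([-0.18546057,  0.90615128, -0.37261131,  0.07520002])}
top {'intrinsics': array([[466.56796878,   0.        , 254.80703295],
       [  0.        , 466.56796878, 190.38945627],
       [  0.        ,   0.        ,   1.        ]]), 'origin': array([ 0.47367426, -0.00302467,  1.03771157]), 'attitude': array([-0.70295852,  0.70987166, -0.02558507,  0.03573453])}
wrist {'intrinsics': array([[267.16501159,   0.        , 254.48073511],
       [  0.        , 267.16501159, 194.22422877],
       [  0.        ,   0.        ,   1.        ]]), 'origin': array([0.08454764, 0.6738339 , 0.37317245]), 'attitude': array([0.77533189, 0.61553022, 0.08731389, 0.11117236])}
```

View pics/side0.png

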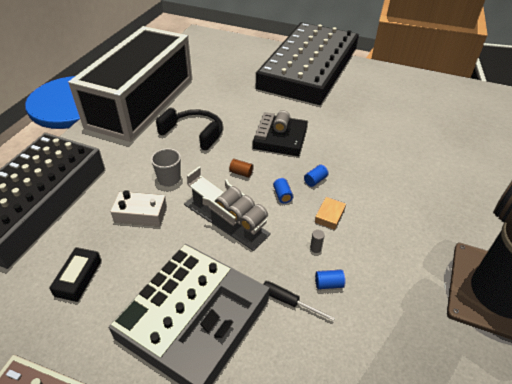

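View pics/top0.png

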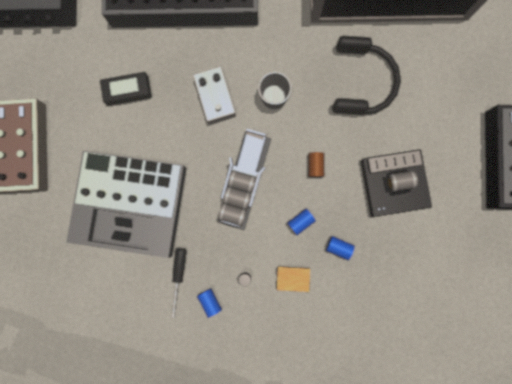

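View pics/wrist0.png

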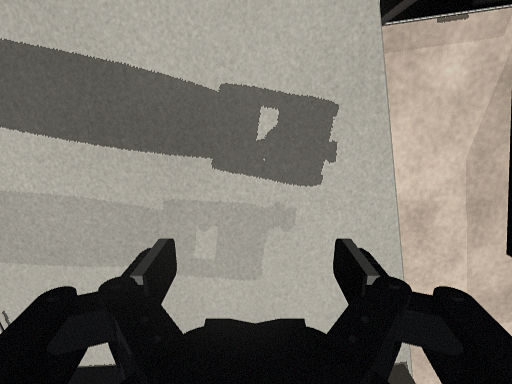

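```bash
cat > h.py <<'E'
import numpy as np, cv2
from scipy.spatial.transform import Rotation as R
from plant import ctrl, imaging
def cam(n):
    i=imaging.camera_info(n); return i['intrinsics'],np.array(i['origin']),R.from_quat(i['attitude']).as_matrix()
def proj(c,P):
    K,o,A=c; p=(np.atleast_2d(P)-o)@A; p=p@K.T; return p[:,:2]/p[:,2:]
def ray(c,uv):
    K,o,A=c; d=A@np.linalg.solve(K,[uv[0],uv[1],1.]); return o,d/np.linalg.norm(d)
def atz(c,uv,z):
    o,d=ray(c,uv); return o+d*(z-o[2])/d[2]
def tri(obs):
    M=np.zeros((3,3));b=np.zeros(3);L=[]
    for c,uv in obs:
        o,d=ray(c,uv);P=np.eye(3)-np.outer(d,d);M+=P;b+=P@o;L.append((o,P))
    X=np.linalg.solve(M,b); return X,[np.linalg.norm(P@(X-o)) for o,P in L]
E
python3 - <<'E'
from h import *
import pickle
out={}
for c in ("side","top"):
    im=imaging.read_camera(c)
    for n in ("cell_front","cell_charged","lane_bed","lane","drum_machine","bay_seat","charger_seat","pedal","thin_cell","knob_cup","jack_box","screwdriver"):
        try: r=imaging.silhouettes(c,n)
        except Exception as e: print(c,n,e); continue
        out[c,n]=[(d['p'],d['uv'],d['mask']) for d in r]
        print(c,n,[(round(float(d['p']),2),np.round(d['uv']).tolist(),int(d['mask'].sum())) for d in r][:7])
pickle.dump(out,open('m0.pkl','wb'))
for c in ("side","top"):
  im=cv2.imread(f'pics/{c}0.png')
  cs=im[150:260,170:290] if c=='side' else im[120:240,200:290]
  cv2.imwrite(f'pics/{c}0lane.png',cv2.resize(cs,None,fx=5,fy=5,interpolation=cv2.INTER_CUBIC))
  cs=im[230:384,100:280] if c=='side' else im[140:265,60:195]
  cv2.imwrite(f'pics/{c}0drum.png',cv2.resize(cs,None,fx=4,fy=4,interpolation=cv2.INTER_CUBIC)[:600])
  cs=im[95:165,240:320] if c=='side' else im[140:225,350:440]
  cv2.imwrite(f'pics/{c}0chg.png',cv2.resize(cs,None,fx=6,fy=6,interpolation=cv2.INTER_CUBIC)[:600])
E
```

```text
side cell_front [(0.8, [315.0, 174.0], 340), (0.73, [327.0, 277.0], 512), (0.72, [237.0, 169.0], 335), (0.68, [251.0, 219.0], 468), (0.56, [284.0, 190.0], 358)]
side cell_charged [(0.72, [281.0, 118.0], 269), (0.19, [192.0, 314.0], 13338)]
side lane_bed [(0.78, [204.0, 192.0], 806)]
side lane [(0.76, [218.0, 210.0], 2140), (0.28, [138.0, 209.0], 1656)]
side drum_machine [(0.92, [193.0, 316.0], 13364)]
side bay_seat [(0.89, [190.0, 318.0], 13459), (0.68, [282.0, 121.0], 262)]
side charger_seat [(0.92, [282.0, 139.0], 1560)]
side pedal [(0.92, [138.0, 211.0], 1621)]
side thin_cell [(0.54, [318.0, 242.0], 257)]
side knob_cup [(0.89, [168.0, 166.0], 966)]
side jack_box [(0.89, [331.0, 211.0], 688)]
side screwdriver [(0.72, [285.0, 295.0], 595), (0.64, [190.0, 316.0], 13620)]
top cell_front [(0.95, [230.0, 216.0], 451), (0.8, [210.0, 302.0], 425), (0.76, [299.0, 220.0], 380), (0.66, [314.0, 166.0], 432), (0.58, [341.0, 244.0], 458)]
top cell_charged [(0.82, [400.0, 181.0], 566)]
top lane_bed [(0.62, [250.0, 158.0], 1086)]
top lane [(0.79, [247.0, 160.0], 1577)]
top drum_machine []
top bay_seat [(0.57, [127.0, 204.0], 9956)]
top charger_seat []
top pedal [(0.93, [212.0, 94.0], 1514)]
top thin_cell []
top knob_cup [(0.82, [274.0, 91.0], 948)]
top jack_box [(0.67, [127.0, 204.0], 9942), (0.63, [293.0, 278.0], 794)]
top screwdriver [(0.95, [177.0, 264.0], 434)]
```

View pics/side0lane.png

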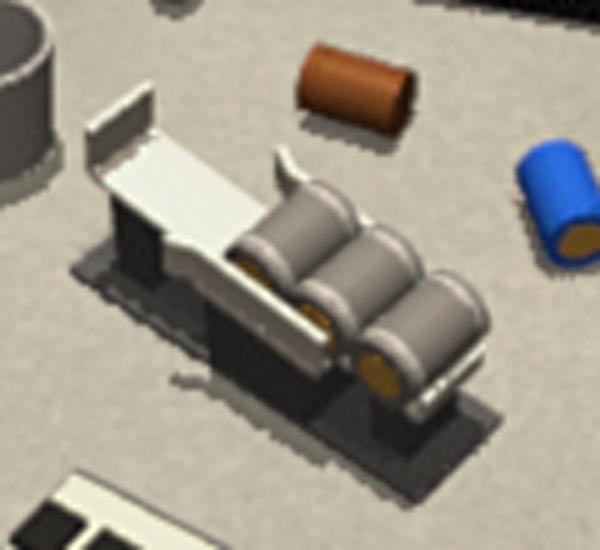

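View pics/top0lane.png

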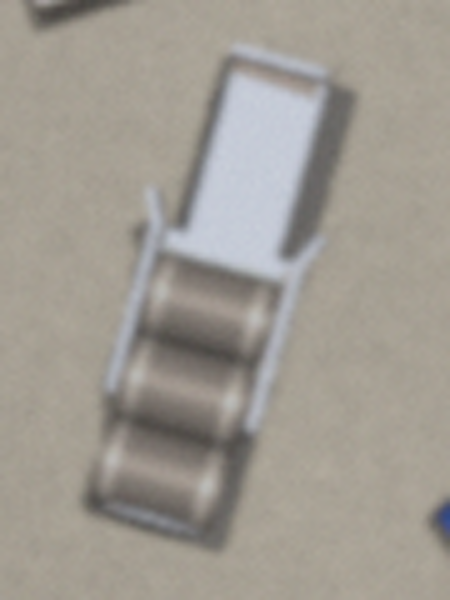

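View pics/top0drum.png

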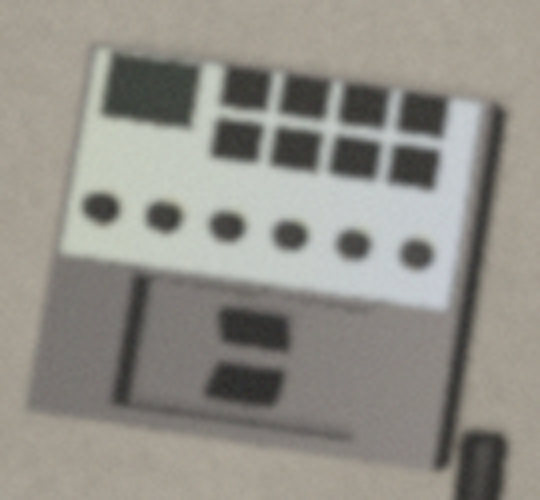

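View pics/top0chg.png

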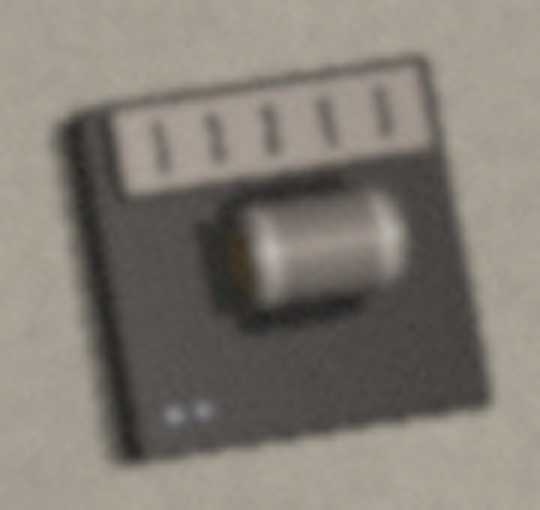

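View pics/side0drum.png

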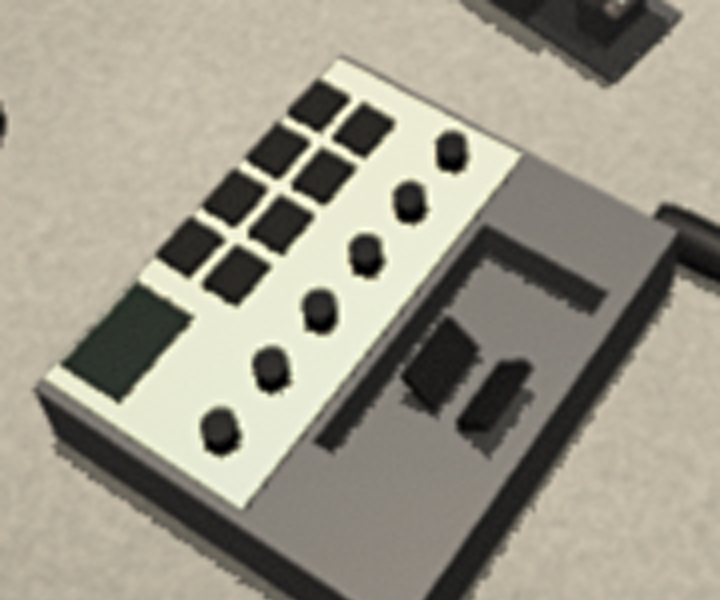

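View pics/side0chg.png

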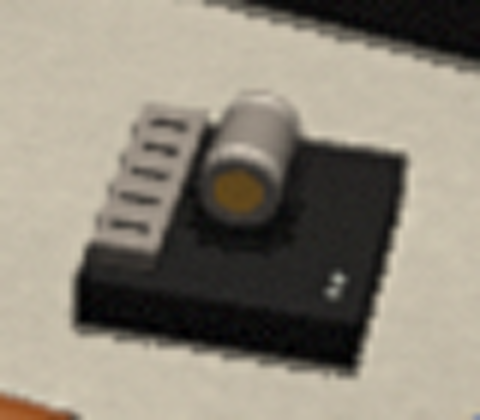

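```bash
cat > fit0.py <<'E'
from h import *
from scipy.optimize import least_squares
C={n:cam(n) for n in("side","top")}
def un(p,s,o): return (np.array(p)+.5)/s-.5+np.array(o)
def bedpts(p,P):
    x,y,yaw=p[:3]; z=0.045+(p[3] if len(p)>3 else 0)
    Rm=R.from_euler('z',yaw).as_matrix()@R.from_euler('y',-0.12).as_matrix()
    return np.array([x,y,z])+np.atleast_2d(P)@Rm.T
def flat(p,P):
    return np.array([p[0],p[1],(p[3] if len(p)>3 else 0)])+np.atleast_2d(P)@R.from_euler('z',p[2]).as_matrix().T
def fit(f,p0,obs):
    def e(p): return np.concatenate([(proj(C[c],f(p,P))-uv).ravel() for c,P,uv in obs])
    r=least_squares(e,p0,loss='soft_l1'); 
    print(np.round(r.x,4)); print(np.round(e(r.x).reshape(-1,2),1).tolist()); return r.x
if __name__=="__main__":
    T=lambda a:un(a,5,(200,120)); S=lambda a:un(a,5,(170,150))
    L=[]
    for P,t,s in [((.192,.02,.028),(233,47),(88,128)),((.192,-.02,.028),(327,75),(152,85)),((.044,.0285,.022),(108,390),(327,348)),((.044,-.0285,.022),(255,430),None),
      ((.13,.035,.022),(152,190),(165,240)),((.13,-.035,.022),(322,238),(280,150)),((0,.02,.012),(100,503),(412,410)),((0,-.02,.012),(195,530),(483,352))]:
        L.append(("top",P,T(t)))
        if s: L.append(("side",P,S(s)))
    print('lane');fit(bedpts,[.45,.03,-.2],L); fit(bedpts,[.45,.03,-.2,0],L)
    T=lambda a:un(a,4,(60,140)); S=lambda a:un(a,4,(100,230)); D=[]
    for P,t,s in [((.1,.11,.048),(95,45),(40,387)),((.1,-.11,.048),(492,103),(340,57)),((-.1,-.11,.048),(436,465),(678,235)),((-.1,.11,.048),(28,408),None)]:
        D.append(("top",P,T(t)))
        if s: D.append(("side",P,S(s)))
    print('drum');d=fit(flat,[.45,.28,-.1],D); fit(flat,[.45,.28,-.1,0],D)
    print('bay',flat(d,(-.055,0,.05)))
    T=lambda a:un(a,6,(350,140)); S=lambda a:un(a,6,(240,95)); D=[]
    for P,t in [((.065,.065,.03),(106,106)),((.065,-.065,.03),(425,57)),((-.065,-.065,.03),(490,402)),((-.065,.065,.03),(140,457))]:
        D.append(("top",P,T(t)))
    D.append(("side",(-.065,-.065,.03),S((407,155)))); D.append(("side",(-.065,.065,.03),S((360,345))))
    print('chg');fit(flat,[.5,-.3,0.1],D);fit(flat,[.5,-.3,0.1,0],D)
    print(tri([(C['top'],T((322,247))),(C['side'],S((252,157)))]))
E
python3 fit0.py
```

```text
lane
[ 0.4952  0.0648 -0.3071]
[[-0.3, 1.2], [0.8, 1.0], [-0.4, 1.2], [0.7, 0.5], [0.4, 0.2], [-0.3, -1.6], [-2.8, 0.2], [0.5, -0.4], [0.6, -0.8], [-1.1, -0.2], [-0.4, 0.4], [0.4, -1.4], [0.8, -1.5], [-0.4, -1.2], [-1.3, -0.8]]
[ 0.4954  0.0647 -0.3072 -0.001 ]
[[-0.2, 1.2], [0.8, 1.2], [-0.4, 1.2], [0.8, 0.7], [0.5, 0.2], [-0.3, -1.4], [-2.7, 0.2], [0.6, -0.4], [0.6, -0.6], [-1.1, -0.2], [-0.4, 0.6], [0.5, -1.5], [0.7, -1.3], [-0.3, -1.3], [-1.4, -0.6]]
drum
[ 0.5352  0.288  -0.1535]
[[-0.7, -0.7], [-1.2, 0.2], [0.5, -0.9], [0.5, -0.9], [-0.4, 1.7], [0.5, -1.3], [-0.4, 0.8]]
[ 0.5358  0.288  -0.155  -0.0035]
[[-0.0, -0.8], [-1.1, 0.9], [0.8, -0.9], [0.5, 0.0], [-0.1, 1.4], [0.2, -0.3], [0.2, 0.4]]
bay [[0.48080383 0.29644944 0.05      ]]
chg
[ 0.5764 -0.2959  0.1394]
[[-5.3, -0.2], [0.6, -0.9], [0.7, 0.7], [-0.8, 0.5], [0.3, -0.1], [-0.2, -3.4]]
[ 0.5775 -0.3007  0.1395 -0.0129]
[[-4.4, 0.2], [0.8, -0.4], [0.7, 0.4], [-0.0, 0.1], [-0.0, 2.6], [-0.4, -0.8]]
(array([ 0.57615463, -0.30170692,  0.05740374]), [np.float64(6.42770202583547e-05), np.float64(6.427702025825357e-05)])
```

```bash
cat > plan.py <<'E'
import sys
from h import *
# plan.py x y z yaw : shift in units of 25mm tool axes, turn in 5deg units ; yaw= direction angle of tool y from world +y
x,y,z,yaw=map(float,sys.argv[1:5])
s=ctrl.get_state(); M=R.from_quat(s['tcp_rot']).as_matrix()
d=M.T@(np.array([x,y,z])-s['eef_pos'])/.025
ty=M[:,1]; cur=np.arctan2(-ty[0],ty[1]); dy=(yaw-cur+np.pi/2)%np.pi-np.pi/2
print('t',round(s['time'],2),'pos',np.round(s['eef_pos'],4),'yaw',round(cur,3),'q',np.round(s['qpos'],2))
print('shift',np.round(d,2),'turn(tool z, down)',round(-np.degrees(dy)/5,2), 'F',np.round(s['contact_force'],1),'open',round(s['opening'],3))
E
python3 plan.py 0.513 0.059 0.2 -0.307; python3 -c "
from fit0 import *
print(bedpts([.4952,.0648,-.307],[(.018,0,.018),(.155,0,.018)]))
c=cam('wrist');M=R.from_quat(ctrl.get_state()['tcp_rot']).as_matrix();print(M.T@c[2],M.T@(c[1]-ctrl.get_state()['eef_pos']))"
```

```text
t 1.45 pos [0.153  0.6574 0.2313] yaw -0.229 q [ 1.19  0.29  1.58  0.    1.28 -0.15]
shift [-19.45 -20.05   1.25] turn(tool z, down) 0.9 F [-0.   0.4  0.4] open 1.001
[[0.51018094 0.0600507  0.06502538]
 [0.63983628 0.018947   0.08142595]]
[[-2.60079728e-04 -9.59952958e-01 -2.80161116e-01]
 [ 9.99999899e-01 -3.52601209e-04  2.79842090e-04]
 [-3.67420390e-04 -2.80161015e-01  9.59952952e-01]] [ 0.07040492  0.00070627 -0.14290506]
```

```bash
python3 -m creep '[-19.4,-20,1.2,0.9,-19.4,-20,1.2,0.9,-19.4,-20,1.2,0.9,-19.4,-20,1.2,0.9,-19.4,-20,1.2,0.9,-19.4,-20,1.2,0.9,-19.4,-20,1.2,0.9,-19.4,-20,1.2,0.9,-19.4,-20,1.2,0.9,-19.4,-20,1.2,0.9,-19.4,-20,1.2,0.9,-19.4,-20,1.2,0.9,-19.4,-20,1.2,0.9,-19.4,-20,1.2,0.9,-19.4,-20,1.2,0.9,-19.4,-20,1.2,0.9,-19.4,-20,1.2,0.9,-19.4,-20,1.2,0.9,-19.4,-20,1.2,0.9,-19.4,-20,1.2,0.9]' 0 40
python3 - <<'E'
from h import *
im=imaging.read_camera('wrist'); cv2.imwrite('pics/w1.png',im[:,:,::-1])
E
python3 plan.py 0.5102 0.060 0.2 -0.307
```

```text
time: 3.12
eef_pos: [0.5117, 0.0607, 0.2012]
tcp_rot: [0.153, 0.988, 0.0, -0.0]
contact_force: [0.4, 0.5, -0.6]
opening: 1.001
t 3.17 pos [0.5115 0.0612 0.2013] yaw -0.307 q [-0.08 -0.04  1.99  0.    1.19 -1.34]
shift [ 0.03 -0.06  0.05] turn(tool z, down) 0.0 F [-0.1 -0.4  0.6] open 0.997
```

View pics/w1.png

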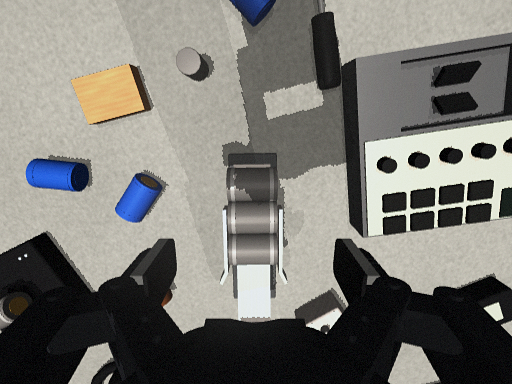

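```bash
python3 - <<'E'
from fit0 import *
c=cam('wrist')
print(np.round(proj(c,bedpts([.4952,.0648,-.307],[(.018,.026,.018),(.018,-.026,.018),(.192,.02,.028),(.192,-.02,.028),(.13,.035,.022),(.13,-.035,.022),(0,.02,.012),(0,-.02,.012)])),1))
print(np.round(proj(c,flat([.5352,.288,-.1535],[(-.1,-.11,.048),(.1,-.11,.048),(0.0,-.11,.048)])),1))
im=cv2.imread('pics/w1.png'); cv2.imwrite('pics/w1a.png',cv2.resize(im[140:330,195:315],None,fx=3.1,fy=3.1,interpolation=cv2.INTER_CUBIC))
cv2.imwrite('pics/w1b.png',cv2.resize(im[30:250,330:512],None,fx=2.7,fy=2.7,interpolation=cv2.INTER_CUBIC))
E
```

```text
[[276.4 183.7]
 [228.1 183.7]
 [269.8 335.7]
 [234.9 335.7]
 [283.3 282.6]
 [221.4 282.6]
 [270.7 166.6]
 [233.9 166.6]]
[[352.5  56.8]
 [361.  236.9]
 [357.2 155.2]]
```

View pics/w1a.png

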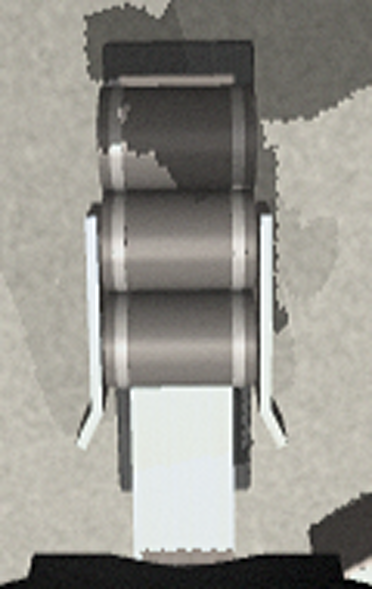

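View pics/w1b.png

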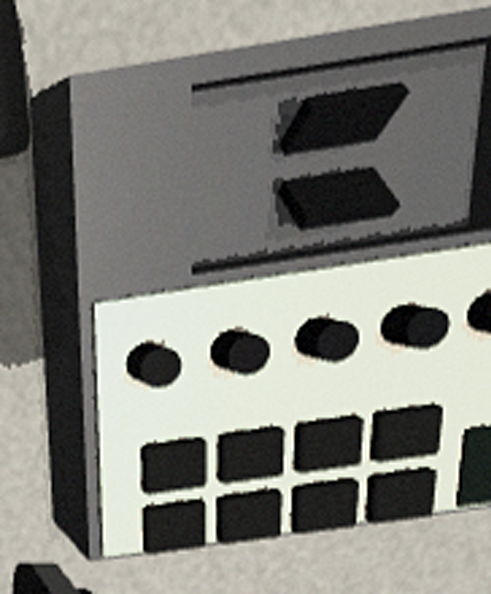

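```bash
python3 -m creep '[0.04,-0.02,1.5,0,0.04,-0.02,3,0,0.04,-0.02,4.2,0,0.04,-0.02,5.1,0,0.04,-0.02,5.7,0,0.04,-0.02,6.05,0,0.04,-0.02,6.15,0,0.04,-0.02,6.15,0,0.04,-0.02,6.15,0]' 0 40
python3 - <<'E'
from h import *
im=imaging.read_camera('wrist'); cv2.imwrite('pics/w2.png',im[:,:,::-1])
E
python3 plan.py 0.5102 0.060 0.046 -0.307
```

```text
time: 3.92
eef_pos: [0.5118, 0.0607, 0.0488]
tcp_rot: [0.153, 0.988, 0.0, 0.001]
contact_force: [0.1, 0.1, -0.1]
opening: 0.999
t 3.97 pos [0.512  0.0605 0.0491] yaw -0.307 q [-0.08  0.17  2.09  0.    0.88 -1.34]
shift [ 0.06 -0.04  0.13] turn(tool z, down) 0.0 F [-0.   0.4  0.3] open 0.999
```

View pics/w2.png

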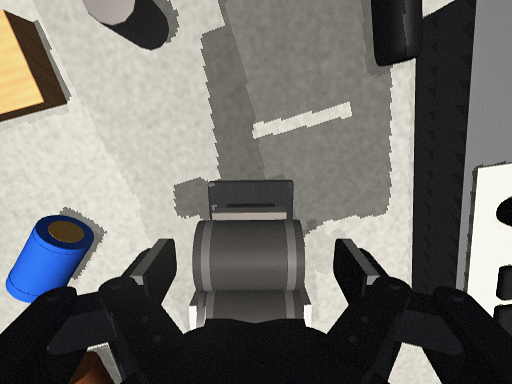

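```bash
python3 -m creep '[0.05,-0.07,0.1,0,0.05,-0.07,0.1,0,0.05,-0.07,0.1,0]'
python3 -m creep '[0,0,0,0,0,0,0,0,0,0,0,0,0,0,0,0,0,0,0,0,0,0,0,0,0,0,0,0,0,0,0,0]' 255 40
python3 - <<'E'
from h import *
im=imaging.read_camera('wrist'); cv2.imwrite('pics/w3.png',im[:,:,::-1])
E
python3 plan.py 0.5102 0.060 0.046 -0.307
```

```text
time: 4.22
eef_pos: [0.5093, 0.0588, 0.0455]
tcp_rot: [0.153, 0.988, 0.0, 0.0]
contact_force: [0.8, 0.2, 1.0]
opening: 1.0
time: 4.88
eef_pos: [0.5094, 0.059, 0.0454]
tcp_rot: [0.153, 0.988, 0.0, 0.0]
contact_force: [-0.8, 0.9, 3.4]
opening: 0.6
t 4.93 pos [0.5094 0.059  0.0454] yaw -0.307 q [-0.08  0.17  2.09 -0.    0.88 -1.35]
shift [-0.02  0.05 -0.02] turn(tool z, down) -0.0 F [ 0.2 -0.9  3. ] open 0.605
```

View pics/w3.png

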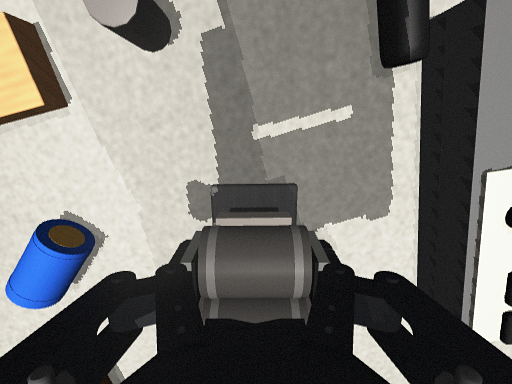

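```bash
python3 -m creep '[0,0,-0.3,0,0,0,-0.8,0,0,0,-1.5,0,0,0,-2.5,0,0,0,-4,0,0,0,-5,0,0,0,-5,0,0,0,-5,0,0,0,-5,0]'
python3 - <<'E'
from h import *
im=imaging.read_camera('wrist'); cv2.imwrite('pics/w4.png',im[:,:,::-1])
im=imaging.read_camera('top'); cv2.imwrite('pics/t4.png',im[:,:,::-1])
E
python3 plan.py 0.481 0.2975 0.17 -0.154
```

```text
time: 5.68
eef_pos: [0.5081, 0.059, 0.1688]
tcp_rot: [0.153, 0.988, -0.0, -0.001]
contact_force: [1.0, 0.1, -1.2]
opening: 0.603
t 5.78 pos [0.5076 0.0591 0.1678] yaw -0.307 q [-0.08 -0.01  2.03 -0.    1.13 -1.35]
shift [ 3.9   8.77 -0.08] turn(tool z, down) -1.76 F [-0.4  0.5 -1.1] open 0.602
```

View pics/w4.png

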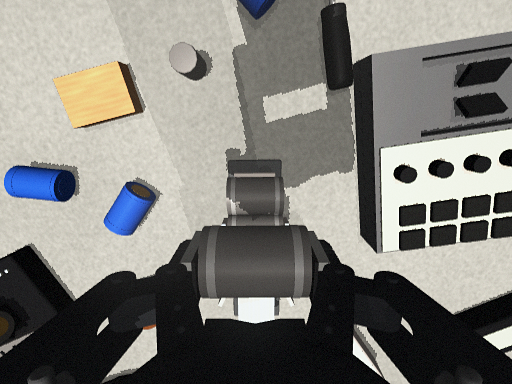

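```bash
python3 -m creep '[3.9,8.8,0,-1.76,3.9,8.8,0,-1.76,3.9,8.8,0,-1.76,3.9,8.8,0,-1.76,3.9,8.8,0,-1.76,3.9,8.8,0,-1.76,3.9,8.8,0,-1.76,3.9,8.8,0,-1.76,3.9,8.8,0,-1.76,3.9,8.8,0,-1.76,3.9,8.8,0,-1.76]'
python3 - <<'E'
from fit0 import *
im=imaging.read_camera('wrist'); cv2.imwrite('pics/w5.png',im[:,:,::-1])
c=cam('wrist')
for y in (.288,.2915):
  print(np.round(proj(c,flat([.5352,y,-.1535],[(-.1,-.11,.048),(0,-.11,.048),(-.02,-.065,.048),(-.02,.065,.048),(-.09,.065,.048),(-.09,-.065,.048),(-.055,.018,.05),(-.055,-.018,.05)])),1).tolist())
E
python3 plan.py 0.481 0.2975 0.17 -0.154
```

```text
time: 6.7
eef_pos: [0.4829, 0.2968, 0.1694]
tcp_rot: [0.078, 0.997, -0.0, -0.001]
contact_force: [0.4, 0.1, -1.1]
opening: 0.602
[[140.1, 141.4], [151.4, 235.4], [191.8, 218.0], [314.5, 217.7], [318.8, 151.3], [187.0, 151.6], [270.7, 186.3], [235.3, 186.4]]
[[143.6, 140.9], [154.5, 235.0], [195.0, 217.5], [317.8, 217.3], [322.3, 150.8], [190.4, 151.1], [274.1, 185.8], [238.7, 185.9]]
t 6.75 pos [0.483  0.2969 0.1697] yaw -0.156 q [ 0.37  0.11  1.9  -0.    1.13 -1.04]
shift [ 0.08  0.01 -0.01] turn(tool z, down) -0.02 F [-0.2  0.2 -1.5] open 0.606
```

View pics/w5.png

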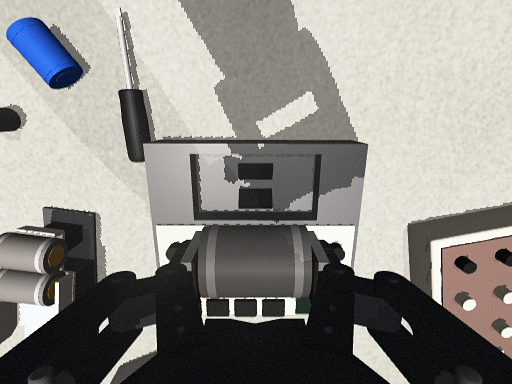

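```bash
python3 - <<'E'
import cv2
im=cv2.imread('pics/w5.png'); cv2.imwrite('pics/w5a.png',cv2.resize(im[130:240,135:375],None,fx=3.3,fy=3.3,interpolation=cv2.INTER_CUBIC))
E
```

```text
(no output)
```

View pics/w5a.png

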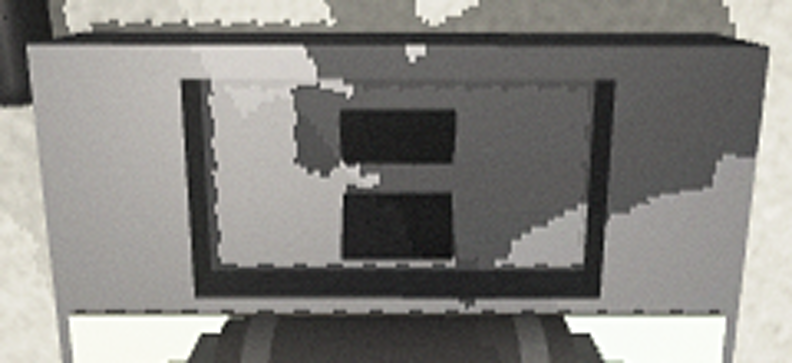

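```bash
python3 - <<'E'
from fit0 import *
C['w']=cam('wrist')
o=[(-.1,-.11,143.5,143.6),(-.1,.11,368,143.9),(-.09,-.065,189.8,154.2),(-.09,.065,321,154.2),(-.02,-.065,194.7,220),(-.02,.065,316.8,220)]
W=[("w",(a,b,.048),np.array([u,v])) for a,b,u,v in o]
d=fit(flat,[.535,.29,-.15],W); print(flat(d,(-.055,0,.05)))
d=fit(flat,[.535,.29,-.15,0],W); print(flat(d,(-.055,0,.05)))
E
python3 plan.py 0.481 0.2975 0.17 -0.154
```

```text
[ 0.5381  0.2901 -0.1561]
[[-0.3, 0.2], [0.1, -0.1], [0.1, -0.2], [0.4, -0.1], [-0.3, 0.1], [-0.0, 0.1]]
[[0.48377708 0.29864649 0.05      ]]
[ 5.382e-01  2.901e-01 -1.561e-01 -5.000e-04]
[[-0.1, 0.2], [-0.1, -0.0], [0.2, -0.1], [0.3, -0.1], [-0.2, -0.0], [-0.1, 0.0]]
[[0.48386429 0.29863648 0.04946926]]
t 6.75 pos [0.483  0.2969 0.1697] yaw -0.156 q [ 0.37  0.11  1.9  -0.    1.13 -1.04]
shift [ 0.08  0.01 -0.01] turn(tool z, down) -0.02 F [-0.2  0.2 -1.5] open 0.606
```

```bash
python3 - <<'E'
from h import *
c=cam('wrist'); s=ctrl.get_state(); M=R.from_quat(s['tcp_rot']).as_matrix()
th=np.linspace(0,2*np.pi,180)
for zo in (-.019,-.016,-.013):
 for e in (-.026,0,.026):
  P=np.c_[.018*np.cos(th),0*th+e,zo+.018*np.sin(th)]
  q=proj(c,s['eef_pos']+P@M.T); print(zo,e,q.min(0).round(1),q.max(0).round(1))
im=cv2.imread('pics/w5.png'); cv2.imwrite('pics/w5b.png',cv2.resize(im[210:320,180:335],None,fx=5,fy=5,interpolation=cv2.INTER_CUBIC))
E
```

```text
-0.019 -0.026 [195.4 222.6] [209.  294.5]
-0.019 0 [253.  222.6] [253.3 294.5]
-0.019 0.026 [297.6 222.6] [310.5 294.5]
-0.016 -0.026 [196.8 220.5] [209.8 290.7]
-0.016 0 [253.  220.5] [253.3 290.7]
-0.016 0.026 [296.8 220.4] [309.2 290.7]
-0.013 -0.026 [198.1 218.4] [210.6 287.1]
-0.013 0 [253.  218.4] [253.3 287.1]
-0.013 0.026 [296.1 218.4] [308.  287.1]
```

View pics/w5b.png

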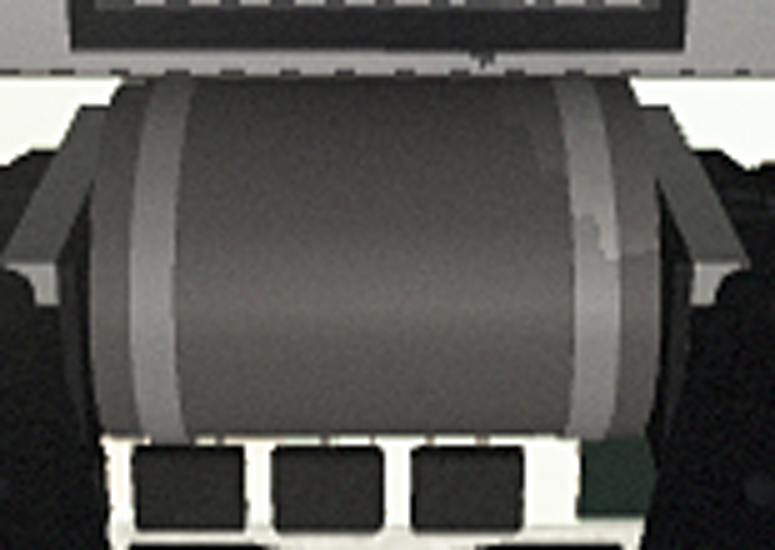

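```bash
python3 plan.py 0.4822 0.298 0.0325 -0.156
```

```text
t 6.75 pos [0.483  0.2969 0.1697] yaw -0.156 q [ 0.37  0.11  1.9  -0.    1.13 -1.04]
shift [0.04 0.04 5.49] turn(tool z, down) 0.0 F [-0.2  0.2 -1.5] open 0.606
```

```bash
python3 -m creep '[0.04,0.04,1.4,0,0.04,0.04,2.8,0,0.04,0.04,4,0,0.04,0.04,4.6,0,0.04,0.04,5,0,0.04,0.04,5.25,0,0.04,0.04,5.35,0,0.04,0.04,5.45,0,0.04,0.04,5.45,0,0.04,0.04,5.45,0]'
python3 - <<'E'
from fit0 import *
im=imaging.read_camera('wrist'); cv2.imwrite('pics/w6.png',im[:,:,::-1])
im=imaging.read_camera('side'); cv2.imwrite('pics/s6.png',cv2.resize(im[200:384,80:300,::-1],None,fx=3.2,fy=3.2,interpolation=cv2.INTER_CUBIC))
E
python3 plan.py 0.4822 0.298 0.031 -0.156
```

```text
time: 7.58
eef_pos: [0.4829, 0.2996, 0.0351]
tcp_rot: [0.077, 0.997, 0.001, 0.001]
contact_force: [-0.7, -0.0, -1.7]
opening: 0.598
t 7.68 pos [0.4827 0.2996 0.0349] yaw -0.154 q [ 0.38  0.3   1.96 -0.    0.88 -1.04]
shift [ 0.01 -0.07  0.16] turn(tool z, down) 0.03 F [-0.4  0.5 -1.3] open 0.602
```

View pics/w6.png

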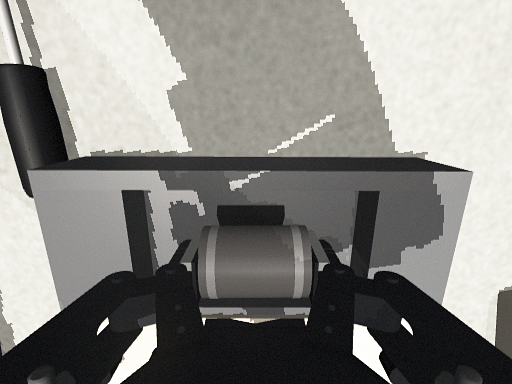

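View pics/s6.png

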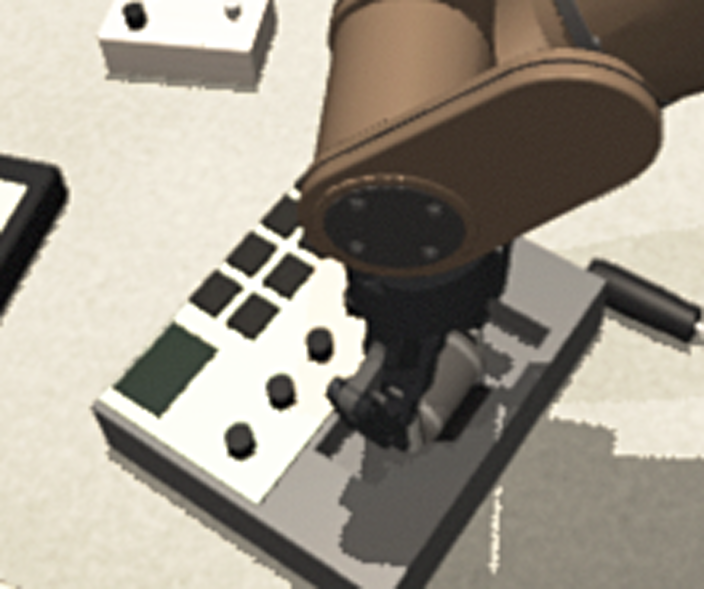

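```bash
python3 -m creep '[0,-0.06,0,0,0,-0.06,0.06,0,0,-0.06,0.1,0,0,-0.06,0.12,0,0,-0.06,0.12,0]'
python3 plan.py 0.4822 0.298 0.031 -0.156
```

```text
time: 8.1
eef_pos: [0.4818, 0.2978, 0.0308]
tcp_rot: [0.077, 0.997, -0.0, 0.0]
contact_force: [-0.1, 0.3, -1.6]
opening: 0.604
t 8.1 pos [0.4818 0.2978 0.0308] yaw -0.154 q [ 0.37  0.3   1.97 -0.    0.87 -1.04]
shift [-0.01  0.01 -0.01] turn(tool z, down) 0.03 F [-0.1  0.3 -1.6] open 0.604
```

```bash
python3 -m creep '[0,0,0.02,0,0,0,0.04,0,0,0,0.04,0,0,0,0.04,0]'
python3 plan.py 0.4822 0.298 0.031 -0.156
```

```text
time: 8.43
eef_pos: [0.4819, 0.2979, 0.0306]
tcp_rot: [0.077, 0.997, -0.0, -0.0]
contact_force: [-2.1, -1.4, 5.4]
opening: 0.604
t 8.43 pos [0.4819 0.2979 0.0306] yaw -0.154 q [ 0.37  0.3   1.97 -0.    0.87 -1.04]
shift [-0.01  0.01 -0.02] turn(tool z, down) 0.03 F [-2.1 -1.4  5.4] open 0.604
```

```bash
python3 - <<'E'
from fit0 import *
im=imaging.read_camera('wrist'); cv2.imwrite('pics/w7.png',cv2.resize(im[130:330,130:380,::-1],None,fx=3,fy=3,interpolation=cv2.INTER_CUBIC))
E
```

```text
(no output)
```

View pics/w7.png

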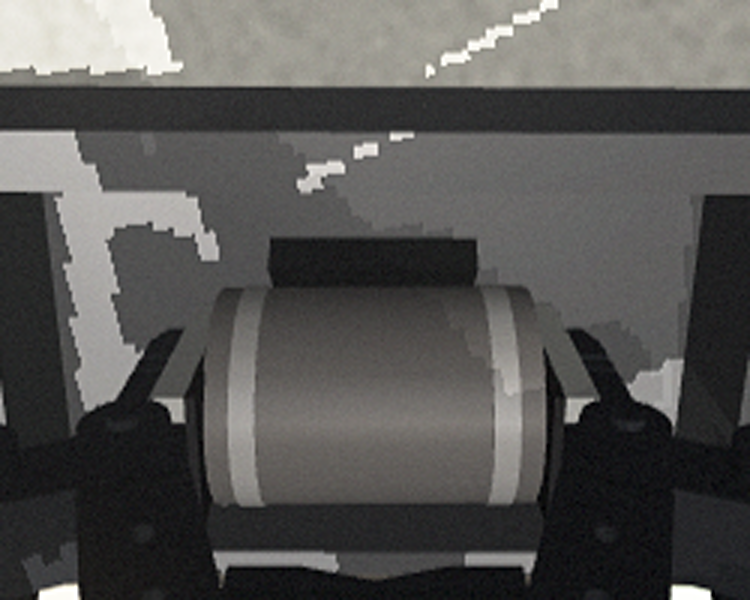

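```bash
python3 -m creep '[0,0,0,0,0,0,0,0,0,0,0,0,0,0,0,0,0,0,0,0,0,0,0,0]' 40
python3 - <<'E'
from fit0 import *
im=imaging.read_camera('wrist'); cv2.imwrite('pics/w8.png',cv2.resize(im[130:330,130:380,::-1],None,fx=3,fy=3,interpolation=cv2.INTER_CUBIC))
E
python3 plan.py 0.4822 0.298 0.031 -0.156
```

```text
time: 8.98
eef_pos: [0.4817, 0.2978, 0.0296]
tcp_rot: [0.077, 0.997, -0.0, -0.0]
contact_force: [-0.8, 0.6, 0.4]
opening: 0.846
t 9.03 pos [0.4817 0.2978 0.0297] yaw -0.154 q [ 0.37  0.3   1.97  0.    0.87 -1.04]
shift [-0.02  0.01 -0.05] turn(tool z, down) 0.03 F [0.5 0.1 0.1] open 0.844
```

View pics/w8.png

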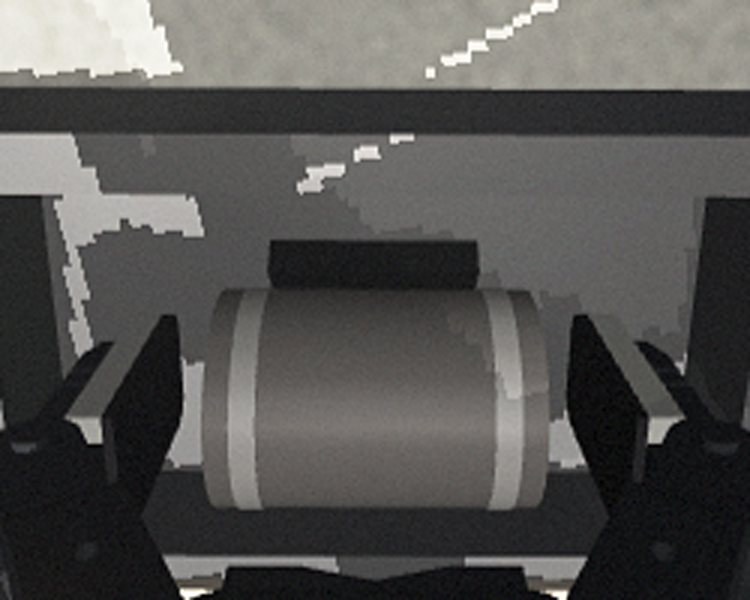

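```bash
python3 -m creep '[0,0,-0.8,0,0,0,-2,0,0,0,-3.5,0,0,0,-5,0,0,0,-6,0,0,0,-6.5,0,0,0,-6.5,0,0,0,-6.5,0]'
python3 - <<'E'
from fit0 import *
im=imaging.read_camera('wrist'); cv2.imwrite('pics/w9.png',im[:,:,::-1])
E
python3 plan.py 0.574 -0.30 0.19 0.139
```

```text
time: 9.7
eef_pos: [0.4815, 0.2977, 0.1917]
tcp_rot: [0.077, 0.997, -0.0, -0.0]
contact_force: [-0.3, 0.6, 0.1]
opening: 0.845
t 9.75 pos [0.4807 0.2974 0.1901] yaw -0.154 q [ 0.37  0.09  1.89  0.    1.17 -1.04]
shift [-7.350e+00 -2.304e+01  2.000e-02] turn(tool z, down) -3.36 F [-0.6 -1.1 -1.1] open 0.839
```

View pics/w9.png

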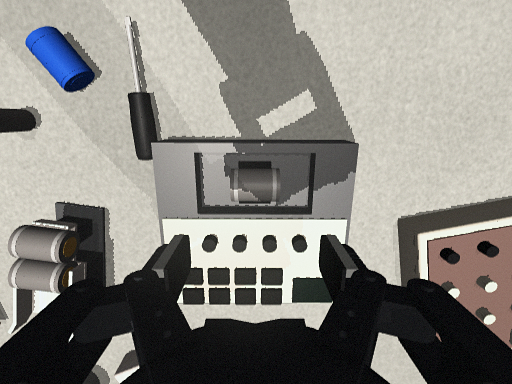

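The cartridge lies centred in the bay at (256,184). On to the charger; for a view I stop 70 mm beyond the cell on the far side, so the wrist camera sees it.

```bash
python3 -m creep '[-7.4,-23,0,-3.36,-7.4,-23,0,-3.36,-7.4,-23,0,-3.36,-7.4,-23,0,-3.36,-7.4,-23,0,-3.36,-7.4,-23,0,-3.36,-7.4,-23,0,-3.36,-7.4,-23,0,-3.36,-7.4,-23,0,-3.36,-7.4,-23,0,-3.36,-7.4,-23,0,-3.36,-7.4,-23,0,-3.36,-7.4,-23,0,-3.36,-7.4,-23,0,-3.36,-7.4,-23,0,-3.36,-7.4,-23,0,-3.36,-7.4,-23,0,-3.36,-7.4,-23,0,-3.36,-7.4,-23,0,-3.36]' 0
python3 - <<'E'
from fit0 import *
im=imaging.read_camera('wrist'); cv2.imwrite('pics/w10.png',im[:,:,::-1])
c=cam('wrist')
print(np.round(proj(c,flat([.5764,-.2959,.139],[(-.065,-.065,.03),(-.065,.065,.03),(.065,.065,.03)])),1).tolist())
E
python3 plan.py 0.5762 -0.3017 0.039 0.139
```

```text
time: 11.33
eef_pos: [0.5759, -0.2969, 0.1906]
tcp_rot: [-0.07, 0.998, 0.001, -0.001]
contact_force: [-0.4, 0.3, -1.2]
opening: 1.0
[[195.6, 121.6], [313.9, 121.8], [307.1, 230.8]]
t 11.38 pos [ 0.5762 -0.2969  0.1912] yaw 0.141 q [-0.63  0.26  1.68  0.    1.2  -2.34]
shift [ 0.02 -0.2   6.09] turn(tool z, down) 0.02 F [ 0.5 -0.5 -0.3] open 1.003
```

View pics/w10.png

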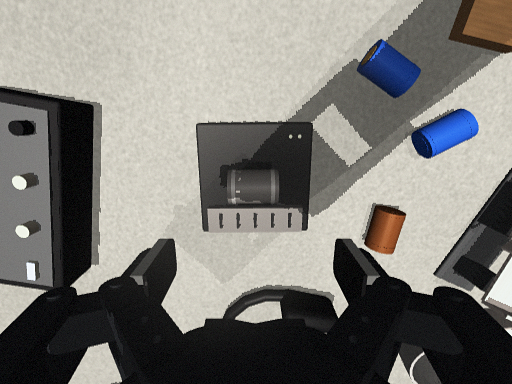

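```bash
python3 - <<'E'
from fit0 import *
im=cv2.imread('pics/w10.png'); cv2.imwrite('pics/w10a.png',cv2.resize(im[115:240,185:325],None,fx=4.6,fy=4.6,interpolation=cv2.INTER_CUBIC))
E
```

```text
(no output)
```

View pics/w10a.png

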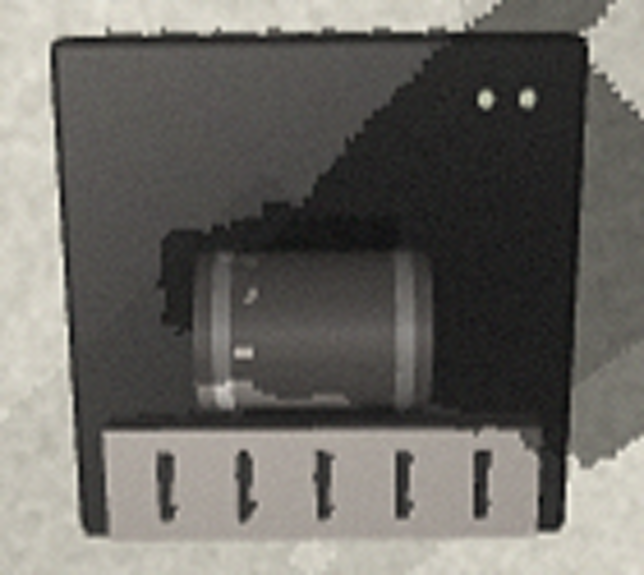

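```bash
python3 - <<'E'
from fit0 import *
c=cam('wrist'); th=np.linspace(0,2*np.pi,90)
def ext(p):
    Q=np.vstack([np.c_[.018*np.cos(th),0*th+e,.018*np.sin(th)] for e in(-.026,.026)])
    q=proj(c,np.array(p[:3])+Q@R.from_euler('z',.141).as_matrix().T)
    return np.r_[q.min(0),q.max(0)]
m=np.array([226.7,168.2,279.3,204.1])
r=least_squares(lambda p:ext([*p,.058])-m,[.576,-.3]); print(r.x,r.fun)
r=least_squares(lambda p:ext(p)-m,[.576,-.3,.058]); print(r.x,r.fun)
C['w']=c
u=lambda a,b:np.array([(a+.5)/4.6-.5+185,(b+.5)/4.6-.5+115])
W=[("w",(-.065,-.065,.03),u(52,38)),("w",(-.065,.065,.03),u(588,36)),("w",(.065,.065,.03),u(563,533)),("w",(.065,-.065,.03),u(84,533))]
fit(flat,[.576,-.296,.139],W);fit(flat,[.576,-.296,.139,0],W)
E
python3 plan.py 0.5762 -0.3017 0.039 0.139
```

```text
[ 0.57752146 -0.29750026] [ 0.29699054  1.00501815 -0.29744808 -1.0671205 ]
[ 0.57587191 -0.29770852  0.06457507] [-0.37962283  0.62087207  0.37975967 -0.62495282]
[ 0.577  -0.2959  0.1453]
[[-0.7, -0.4], [1.0, -0.5], [0.4, 0.5], [-0.7, 1.0]]
[ 0.5775 -0.2958  0.1454 -0.0036]
[[0.0, 0.1], [0.3, -0.0], [-0.2, -0.3], [-0.1, 0.2]]
t 11.38 pos [ 0.5762 -0.2969  0.1912] yaw 0.141 q [-0.63  0.26  1.68  0.    1.2  -2.34]
shift [ 0.02 -0.2   6.09] turn(tool z, down) 0.02 F [ 0.5 -0.5 -0.3] open 1.003
```

```bash
python3 -m creep '[0.02,-0.04,1.5,0,0.02,-0.04,3,0,0.02,-0.04,4.2,0,0.02,-0.04,5.1,0,0.02,-0.04,5.7,0,0.02,-0.04,6.0,0,0.02,-0.04,6.1,0,0.02,-0.04,6.1,0,0.02,-0.04,6.1,0]'
python3 - <<'E'
from h import *
im=imaging.read_camera('wrist'); cv2.imwrite('pics/w11.png',im[:,:,::-1])
E
python3 plan.py 0.5762 -0.298 0.039 0.143
```

```text
time: 12.13
eef_pos: [0.5774, -0.3004, 0.0418]
tcp_rot: [-0.07, 0.998, -0.001, 0.001]
contact_force: [0.8, 0.9, 0.7]
opening: 0.998
t 12.18 pos [ 0.5775 -0.3006  0.042 ] yaw 0.14 q [-0.64  0.44  1.75 -0.    0.95 -2.35]
shift [0.04 0.11 0.12] turn(tool z, down) -0.04 F [ 0.2 -0.2  1.2] open 1.0
```

View pics/w11.png

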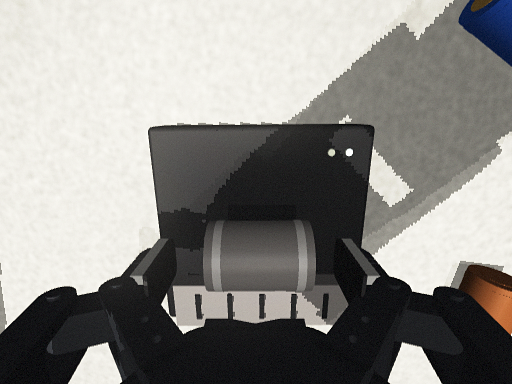

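```bash
python3 -m creep '[0.05,0.09,0.1,0,0.05,0.09,0.12,0,0.05,0.09,0.12,0]'
python3 -m creep '[0,0,0,0,0,0,0,0,0,0,0,0,0,0,0,0,0,0,0,0,0,0,0,0,0,0,0,0,0,0,0,0]' 255 40
python3 -m creep '[0,0,-0.3,0,0,0,-0.8,0,0,0,-1.5,0,0,0,-2.5,0,0,0,-4,0,0,0,-5,0,0,0,-6,0,0,0,-6,0,0,0,-6,0]'
python3 - <<'E'
from h import *
im=imaging.read_camera('wrist'); cv2.imwrite('pics/w12.png',im[:,:,::-1])
E
python3 plan.py 0.6385 0.0185 0.19 -0.307
```

```text
time: 12.43
eef_pos: [0.5746, -0.2977, 0.0373]
tcp_rot: [-0.07, 0.998, -0.0, 0.0]
contact_force: [-0.0, 0.6, -0.5]
opening: 1.001
time: 13.1
eef_pos: [0.5747, -0.2979, 0.0371]
tcp_rot: [-0.07, 0.998, -0.0, 0.0]
contact_force: [-0.6, -0.3, 2.2]
opening: 0.603
time: 13.85
eef_pos: [0.5756, -0.2983, 0.1897]
tcp_rot: [-0.07, 0.998, -0.002, 0.002]
contact_force: [-0.6, 0.3, -2.4]
opening: 0.604
t 13.9 pos [ 0.5745 -0.2976  0.1871] yaw 0.139 q [-0.63  0.26  1.69  0.    1.19 -2.34]
shift [-4.29 12.16 -0.12] turn(tool z, down) 5.12 F [-0.3  0.7 -1.4] open 0.606
```

View pics/w12.png

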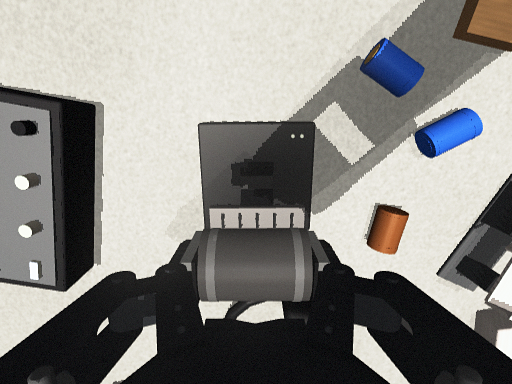

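```bash
python3 -m creep '[-4.3,12.1,0,5.1,-4.3,12.1,0,5.1,-4.3,12.1,0,5.1,-4.3,12.1,0,5.1,-4.3,12.1,0,5.1,-4.3,12.1,0,5.1,-4.3,12.1,0,5.1,-4.3,12.1,0,5.1,-4.3,12.1,0,5.1,-4.3,12.1,0,5.1,-4.3,12.1,0,5.1,-4.3,12.1,0,5.1,-4.3,12.1,0,5.1,-4.3,12.1,0,5.1]'
python3 - <<'E'
from fit0 import *
im=imaging.read_camera('wrist'); cv2.imwrite('pics/w13.png',im[:,:,::-1])
cv2.imwrite('pics/w13a.png',cv2.resize(im[120:260,190:320,::-1],None,fx=4.2,fy=4.2,interpolation=cv2.INTER_CUBIC))
im=imaging.read_camera('side'); cv2.imwrite('pics/s13.png',im[:,:,::-1])
c=cam('wrist')
print(np.round(proj(c,bedpts([.4952,.0648,-.307],[(.044,.0285,.022),(.044,-.0285,.022),(.13,.035,.022),(.13,-.035,.022),(0,.02,.012),(0,-.02,.012)])),1))
E
python3 plan.py 0.6385 0.0185 0.19 -0.307
```

```text
time: 15.07
eef_pos: [0.6388, 0.0154, 0.1865]
tcp_rot: [0.153, 0.988, -0.0, -0.0]
contact_force: [0.6, -0.1, -2.0]
opening: 0.607
[[289.5  68.7]
 [225.   68.7]
 [294.5 166.4]
 [219.7 166.4]
 [279.6  19.7]
 [234.8  19.7]]
t 15.17 pos [0.639  0.0157 0.1868] yaw -0.307 q [-0.13  0.25  1.71 -0.    1.19 -1.4 ]
shift [ 0.05  0.1  -0.13] turn(tool z, down) -0.0 F [ 0.4 -0.4 -0.3] open 0.604
```

View pics/w13.png

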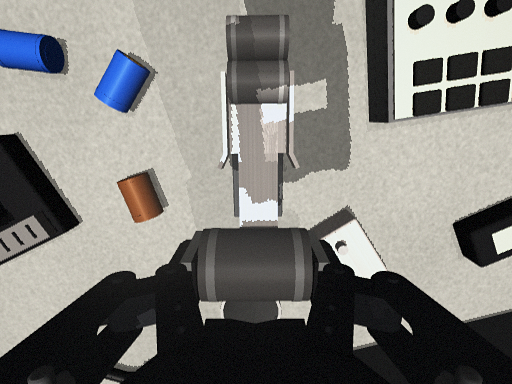

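View pics/w13a.png

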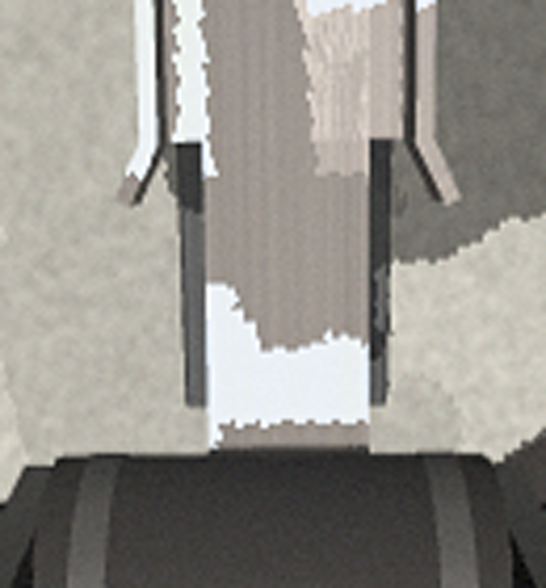

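View pics/s13.png

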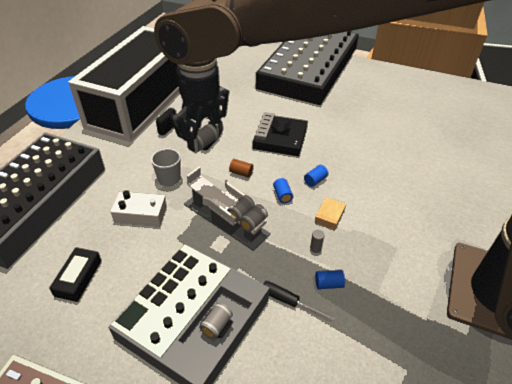

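```bash
python3 - <<'E'
from fit0 import *
t=C['top']
o=np.array([.4952,.0648,0]);M=R.from_euler('z',-.307).as_matrix()
for n,uv,z in (('cup rim',(274,85),.07),('cup',(274,92),.035),('pedal near corner',(232,115),.04),('pedal',(236,112),.04)):
    print(n,np.round(M.T@(atz(t,uv,z)-o),3))
E
python3 plan.py 0.6395 0.0194 0.066 -0.307
```

```text
cup rim [ 0.303 -0.006  0.07 ]
cup [ 0.299 -0.008  0.035]
pedal near corner [0.222 0.064 0.04 ]
pedal [0.231 0.058 0.04 ]
t 15.17 pos [0.639  0.0157 0.1868] yaw -0.307 q [-0.13  0.25  1.71 -0.    1.19 -1.4 ]
shift [0.02 0.15 4.83] turn(tool z, down) -0.0 F [ 0.4 -0.4 -0.3] open 0.604
```

```bash
python3 -m creep '[0.02,0.15,0.5,0,0.02,0.15,1.5,0,0.02,0.15,2.7,0,0.02,0.15,3.7,0,0.02,0.15,4.3,0,0.02,0.15,4.6,0,0.02,0.15,4.75,0,0.02,0.15,4.75,0,0.02,0.15,4.75,0,0.02,0.15,4.75,0]'
python3 - <<'E'
from fit0 import *
im=imaging.read_camera('wrist'); cv2.imwrite('pics/w14.png',im[:,:,::-1])
im=imaging.read_camera('side'); cv2.imwrite('pics/s14.png',cv2.resize(im[100:260,150:300,::-1],None,fx=3.7,fy=3.7,interpolation=cv2.INTER_CUBIC))
E
python3 plan.py 0.6395 0.0194 0.062 -0.307
```

```text
time: 16.0
eef_pos: [0.6409, 0.0204, 0.0699]
tcp_rot: [0.152, 0.988, 0.0, 0.002]
contact_force: [0.1, -0.2, -0.2]
opening: 0.601
t 16.1 pos [0.6407 0.0204 0.0697] yaw -0.306 q [-0.13  0.38  1.77 -0.    0.99 -1.39]
shift [ 0.04 -0.05  0.31] turn(tool z, down) 0.02 F [ 0.5 -0.4 -0.8] open 0.604
```

View pics/w14.png

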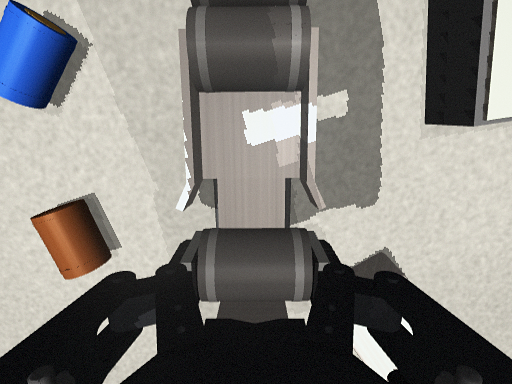

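View pics/s14.png

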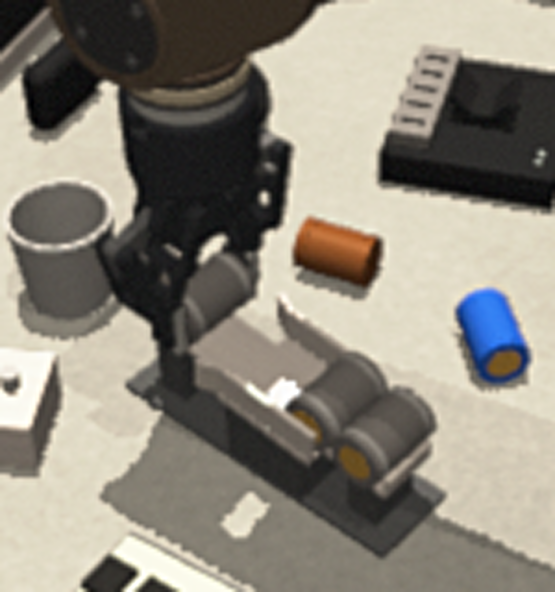

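```bash
python3 -m creep '[0.03,-0.04,0.1,0,0.03,-0.04,0.18,0,0.03,-0.04,0.22,0,0.03,-0.04,0.22,0]'
python3 plan.py 0.6395 0.0194 0.0615 -0.307
```

```text
time: 16.43
eef_pos: [0.6383, 0.0198, 0.0621]
tcp_rot: [0.152, 0.988, 0.0, -0.0]
contact_force: [0.3, 0.6, -1.7]
opening: 0.604
t 16.43 pos [0.6383 0.0198 0.0621] yaw -0.306 q [-0.13  0.39  1.78  0.    0.98 -1.39]
shift [-0.05 -0.    0.02] turn(tool z, down) 0.02 F [ 0.3  0.6 -1.7] open 0.604
```

```bash
python3 -m creep '[0,0,0.03,0,0,0,0.05,0,0,0,0.05,0,0,0,0.05,0]'
python3 plan.py 0.6395 0.0194 0.0605 -0.307
```

```text
time: 16.77
eef_pos: [0.6387, 0.0198, 0.0613]
tcp_rot: [0.152, 0.988, -0.0, -0.0]
contact_force: [1.1, 0.4, -1.4]
opening: 0.606
t 16.77 pos [0.6387 0.0198 0.0613] yaw -0.306 q [-0.13  0.39  1.78 -0.    0.97 -1.39]
shift [-0.04 -0.    0.03] turn(tool z, down) 0.02 F [ 1.1  0.4 -1.4] open 0.606
```

```bash
python3 -m creep '[0,0,0.02,0,0,0,0.04,0,0,0,0.04,0,0,0,0.04,0]'
python3 plan.py 0.6395 0.0194 0.0605 -0.307
```

```text
time: 17.1
eef_pos: [0.6388, 0.0198, 0.0604]
tcp_rot: [0.152, 0.988, 0.0, 0.0]
contact_force: [-0.4, -0.2, -0.3]
opening: 0.609
t 17.1 pos [0.6388 0.0198 0.0604] yaw -0.306 q [-0.13  0.39  1.78  0.    0.97 -1.39]
shift [-0.03 -0.   -0.  ] turn(tool z, down) 0.02 F [-0.4 -0.2 -0.3] open 0.609
```

```bash
python3 -m creep '[0,0,0.02,0,0,0,0.03,0,0,0,0.03,0,0,0,0.03,0]'
python3 plan.py 0.6395 0.0194 0.0605 -0.307
```

```text
time: 17.43
eef_pos: [0.6388, 0.0198, 0.0604]
tcp_rot: [0.152, 0.988, -0.0, 0.0]
contact_force: [-2.7, 0.7, 4.7]
opening: 0.606
t 17.43 pos [0.6388 0.0198 0.0604] yaw -0.305 q [-0.13  0.39  1.78 -0.    0.97 -1.39]
shift [-0.03 -0.01 -0.  ] turn(tool z, down) 0.02 F [-2.7  0.7  4.7] open 0.606
```

```bash
python3 -m creep '[0,0,0,0,0,0,0,0,0,0,0,0,0,0,0,0,0,0,0,0,0,0,0,0,0,0,0,0,0,0,0,0,0,0,0,0,0,0,0,0,0,0,0,0,0,0,0,0]' 0
python3 - <<'E'
from fit0 import *
im=imaging.read_camera('wrist'); cv2.imwrite('pics/w15.png',im[:,:,::-1])
E
python3 plan.py 0.6395 0.0194 0.0605 -0.307
```

```text
time: 18.43
eef_pos: [0.6387, 0.0198, 0.0596]
tcp_rot: [0.152, 0.988, 0.0, 0.0]
contact_force: [0.4, -0.3, 0.2]
opening: 0.998
t 18.48 pos [0.6387 0.0197 0.0596] yaw -0.306 q [-0.13  0.39  1.78 -0.    0.97 -1.39]
shift [-0.04 -0.   -0.04] turn(tool z, down) 0.02 F [-0.1  0.5  0.4] open 0.998
```

View pics/w15.png

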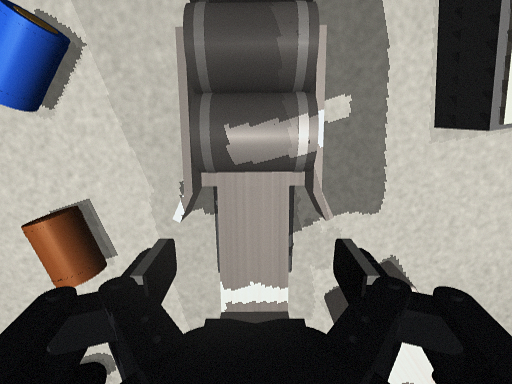

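The charged cartridge has rolled down onto the row. I back off upward and check everything.

```bash
python3 -m creep '[0,0,-0.8,0,0,0,-2,0,0,0,-3.5,0,0,0,-5,0,0,0,-6.5,0,0,0,-7,0,0,0,-7,0,0,0,-7,0]'
python3 -m creep '[-2,-9,0,0,-2,-9,0,0,-2,-9,0,0,-2,-9,0,0,-2,-9,0,0,-2,-9,0,0,-2,-9,0,0,-2,-9,0,0,-2,-9,0,0,-2,-9,0,0,-2,-9,0,0]'
python3 - <<'E'
from fit0 import *
for n in('side','top'):
    im=imaging.read_camera(n); cv2.imwrite(f'pics/{n}16.png',im[:,:,::-1])
im=cv2.imread('pics/side16.png');cv2.imwrite('pics/s16l.png',cv2.resize(im[150:384,100:280],None,fx=2.5,fy=2.5,interpolation=cv2.INTER_CUBIC))
E
```

```text
time: 19.15
eef_pos: [0.6387, 0.0198, 0.2349]
tcp_rot: [0.152, 0.988, 0.0, 0.001]
contact_force: [-0.9, 0.1, -1.0]
opening: 0.995
time: 20.07
eef_pos: [0.6187, -0.2082, 0.2338]
tcp_rot: [0.151, 0.989, 0.0, -0.001]
contact_force: [-0.1, -0.2, -0.4]
opening: 1.0
```

View pics/side16.png

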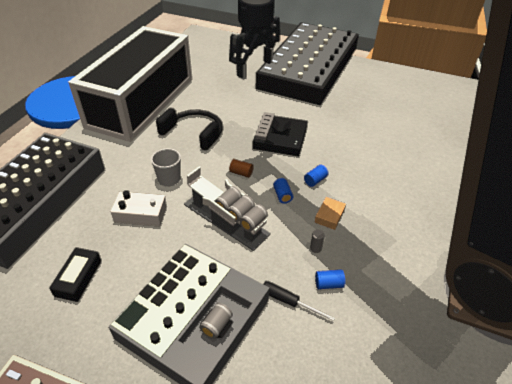

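View pics/s16l.png

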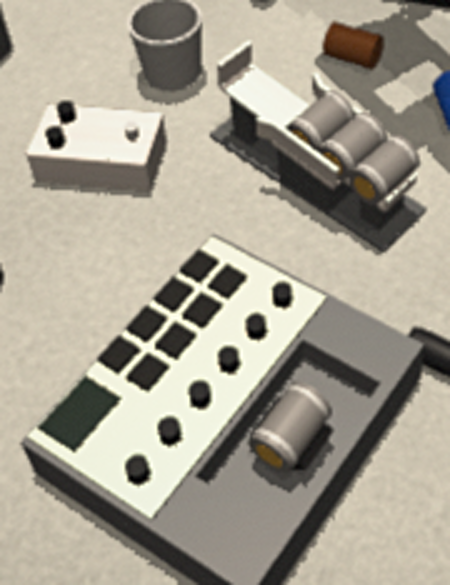

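View pics/top16.png

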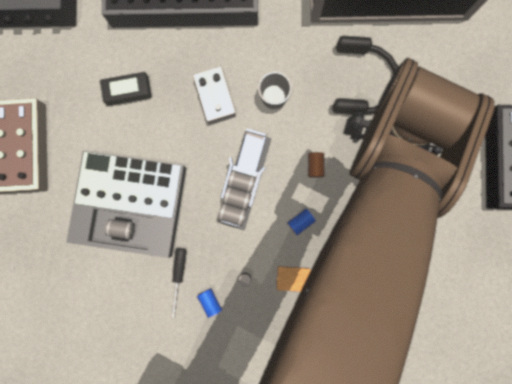

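```bash
python3 - <<'E'
from fit0 import *
print(tri([(C['top'],(119.5,229.5)),(C['side'],(216.5,319.5))]))
print(ctrl.get_state()['time'],ctrl.get_state()['contact_force'].round(1)); print(ctrl.sign_off())
E
```

```text
(array([0.4799841 , 0.29726139, 0.05393369]), [np.float64(0.0005870844265541199), np.float64(0.0005870844265540075)])
20.1667 [-0.9  0.1  0.4]
the job is handed in; nothing more can be done
None
```

The job is done and handed in at about 20.2 s, with the gripper open, clear of everything and touching nothing.

- **Oldest cartridge:** I gripped it by its ends and lifted it out. The other two then rolled forward. I lowered it into the bay cradle until the force reading rose to about 5 N, then let go.
- **Charged cartridge:** I took it out of the charger and lowered it onto the lane at the rear loading place, again until it touched. When released, it rolled down behind the other two.

**Last checks:**
- The last side and top pictures show three cartridges in a row against the front stop, one lying in the bay and an empty charger. Where they are visible, the bystanders are where they were at the start. In the top picture the arm hides the charger and covers part of the jack box and headphones, so I relied on the side picture for those.
- From the two pictures, the bay cartridge's middle came out at (0.480, 0.297, 0.054) m. The wrist camera had put the seat at (0.484, 0.299, 0.050) m. The 4 mm differences in x and height are within hand-picked pixel and calibration error, and the contact force and the close wrist picture both showed it seated.
- The fixed cameras and the wrist camera disagreed by up to about 4 mm on the drum machine and the charger. I used the wrist camera's values there.

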